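Mark the balance point of a bronze lap

ROBOT

A 6-joint arm with a two-finger parallel gripper is mounted at the origin on the work surface. World frame = base frame: x ahead of the robot, y to its left, z up, the work surface at z = 0. Lengths are in mm, angles in degrees, forces in N, time in s.
With the tool pointing down it reaches from about 300 to 850 mm from the base axis. Payload 4.2 kg.
Tool frame: the origin (TCP) lies midway between the tips of the shut fingers; the grasp point (between the pads) lies 19 mm behind it (env.grasp_offset is the distance from the TCP to the grasp point, in mm); z points along the fingers, y is the line along which they close (so a half turn about z gives the same grasp; the last joint's range is limited). The gripper opens to 91 mm and grips with 3 to 60 N. Pads are 32 mm wide; open, the fingers measure 118 mm over their backs; the gripper's body (76 mm by 178 mm) begins 60 mm behind the grasp point.
Start: joints at [64.687, 18.312, 89.639, -0, 72.044, -1.146], TCP at [235.411, 524.619, 213.976] pointing down, gripper open.
Joint ranges: [-177.97, 177.97], [-48.28, 115.42], [12.27, 149.76], [-77.06, 257.06], [2.81, 150.46], [-146.56, 146.56]. Speed limits (degrees/s): [147.25, 147.25, 180, 180, 180, 180].

INTERFACE

Orientations are given as [roll, pitch, yaw] about the fixed x, y, z axes, in that order (R = Rz(yaw) Ry(pitch) Rx(roll)).
In Python, from workcell import env, optics gives the robot as it stands. The module is installed in compiled form; this text tells all that it offers.
- The arm moves only by the tool send_rows, never from a script. Its argument "targets" is a list that holds one entry, the list of rows, each a list of 7 numbers: the turn, a rotation vector about the world's x, y, z scaled (see below), then the shift along the world's x, y, z scaled (see below), then the closure, from -1 (fully open) to 1 (shut). In form: [[[rx, ry, rz, x, y, z, gripper], ...]]. A call has 1 to 12 rows; each row shifts and turns the commanded pose from where the row before left it; what a row does not reach is not made up. The controller multiplies each number of a shift by 0.2 m and each number of a turn by pi/2 rad. A row lasts 1/10 s, in which the tool goes at most 50 mm and 8.59 degrees, less where a joint would pass 70% of its speed; a pose out of reach is approached as far as the arm can. A call with a number of a shift or a turn outside -1 to 1 is refused whole. A call with a gripper value outside its range is refused whole. The fingers move at their own pace and stop on an object; "grip_force" is the grip in N (left out, the last holds). Time passes only in rows, so rows that do not move let the fingers close. It gives the time, the measured TCP pose, the force, the opening and the grip force at its end, in the units of the state.
- env.state(): the state, without advancing time (a new reading comes with each control period).
- optics.grab_frame(name): name is "side" or "top" or "wrist"; returns (picture, depth): 420x560x3 uint8, red, green, blue; 420x560 float32, mm along the optical axis (not along the pixel's ray), 0 where there is no reading.
- optics.camera_info(name): a dict with "camera_matrix" (3x3 intrinsics, pixels), "R" (3x3) and "t" (3): a world point X has camera coordinates R X + t; the wrist camera has in their place "mount" (4x4, takes a point from camera to tool coordinates, whose origin is the TCP and whose axes are the flange's). Camera axes: x right, y down, z forward; pixel columns grow to the right and rows downward; lengths in mm; the calibration is good to about 2 mm. The wrist camera is an equidistant fisheye: a pixel r from the principal point sees the ray r / f radians off the axis. A picture is of the moment at which its call begins: read the wrist's pose just before it. camera_info takes no time and is no camera call.
- env.job_done(): hands the job in; it is judged then, once.
Trained networks look in the newest picture that a camera, given by its name, has taken for a name from the list of things; names that differ only in an ending like _2 or _b are one class to them, and where a whole thing is asked for, a point or a joint stands for the part that bears it (a point fixed in the world has none). Each returns a list of dicts, best first, with "conf" (0 to 1); they miss things now and then, are a little off and sometimes report something else, mostly with a low value. They report only what shows in the picture. A call takes as long as a camera call. They do not tell look-alikes from the thing itself.
- optics.silhouettes(camera, name): "mask" (420x560 bool, what is visible of it) and "at" ([column, row] in pixels, amid what is visible of it).
- optics.place_of(camera, name): "at" ([column, row] in pixels: a listed point, or the origin of a listed thing).
The state is a dict: "time_s": time; "qpos": joint angles; "qvel": joint speeds; "effort": joint torques, N m; "ee_pos": TCP position; "ee_rot": TCP orientation; "force": force on the tool from outside, world axes, zero at the start; "torque": the same for the moment, N m; "gripper_width": finger opening in mm; "gripper_force": force on a finger pad.
Only numpy, scipy, OpenCV 4.12 (cv2) and the standard library are available. Lean on these libraries where they do the work, as an engineer would, in place of code of your own. Each camera call takes 0.05 s, during which the arm holds its last target. There are 200 camera calls.

TASK

Find where the bronze lap balances: slide it lengthwise along its rest, head first over the red edge, without lifting it, until it just tips and its head comes down on the black stop. Then set the orange saddle marker astride the lap's shank, right above the red edge, to mark the balance point, and leave the lap tipped. Leave the blue saddle where it is.

Things in the scene. Friction and masses are not known exactly. Their poses are not given: they have to be found in the camera images.
- lap_mid (a point): Bronze lap, loose bar 260 mm long, 0.6-0.9 kg: shank 220 long x 20 wide x 18 high; at its +x end a head 40 long x 32 wide x 34 high, undersides flush. Point: mid-length (130 from either end), on the centre line, 9 above the underside. x towards the head, z up. It balances about 38 mm from this point towards the head. Starts level on the rest, balance point 45-85 mm short of the edge.
- edge (a point): Middle of the red top edge (fulcrum) of the fixed iron rest, 60 mm above the counter. x points level out over the edge (slide the lap this way), y along the edge, z up. The rest's flat top, 80 wide, runs 200 mm back from it. Beyond it a stop with black top, 80 wide, spans x = 70-135 mm, 11 mm lower than the edge; on edge and stop the tipped lap slopes about 6 degrees.
- marker_mid (a point): Orange plastic saddle, loose, 40 g, 40 long (x) x 48 wide (y) x 50 high, on two legs. Top: fin to hold, 34 (x) x 16 (y) x 28 high; below it a plate 8 thick; below that two legs 14 high with a slot 32 wide between, open along x, that goes over the lap's shank so that the plate lies on the shank. Point: its centre, 25 mm above its feet; z up.
- decoy_mid (a point): The blue plastic saddle, same shape and size as the orange one and the same kind of point. To be left alone.
Things that resemble listed ones, but are neither listed nor needed, are in the scene too. There is more than one size of the part that bears marker_mid; the job needs the smallest.

How it is judged (in metres and radians):
On the way:
1. the lap has tipped over the red edge: head down on the stop, its balance point at most about 20 mm past the edge (x of lap_mid in the frame of edge between -0.045 and -0.018 m and y of lap_mid in the frame of edge between -0.03 and 0.03 m and angle between lap_mid's own z axis and vertical between 0.06 and 0.2 rad and angle between the x axis of lap_mid and the x axis of edge, either way round below 0.3 rad), for 0.2 s.
At the end, for the whole second after the job is handed in: The lap rests tipped (3.5 to 11 degrees) over the red edge, in line with the rest within 17 degrees and 30 mm, its balance point at most about 20 mm past the edge; the orange saddle sits astride its shank, plate down on it, its middle within 17 mm of the edge; both at rest (all of step 1 and x of marker_mid in the frame of edge between -0.017 and 0.017 m and z of marker_mid in the frame of lap_mid between 0.015 and 0.025 m and y of marker_mid in the frame of lap_mid between -0.01 and 0.01 m and angle between the z axis of marker_mid and the z axis of lap_mid, either way round below 0.15 rad and linear speed of each of lap, marker below 0.02 m/s); the robot touches nothing.
It fails at once if the lap was lifted off its rest (height (world z) of lap_mid above 0.095 m).
It fails at once if the lap fell off its rest (height (world z) of lap_mid below 0.045 m).
It fails at once if the blue saddle was moved by more than 30 mm (distance of decoy_mid from where it was at the start of the episode above 0.03 m).
It also fails if it takes over 45 s, if anything falls off the work surface, if the arm or the gripper's body presses on something with over 40 N, if the wrist force passes 120 N, or if a joint passes its speed limit or range.

## Working session

There is one attempt and no reset: what is moved stays moved. The work goes in short steps, Python scripts to look and compute and a tool call to move; the robot and the scene stay as the last step left them, time stands still between calls to the robot, and variables do not carry over. Pictures are saved under pics/ and viewed, at most 10 in all, crops included, and the job is handed in when it is done.

Besides the shell and the picture viewer there is one more tool, called as a command line: name --argument value ..., lists and objects as JSON in quotes. send_rows: Moves the arm, as the interface text tells. Its arguments: {"type":"object","properties":{"targets":{"type":"array"},"grip_force":{"type":"number"}},"required":["targets"]}

```bash
mkdir -p pics; cat > h.py <<'E'
import numpy as np, cv2
from workcell import env, optics
def deproj(cam,uv,d):
    c=optics.camera_info(cam);K=np.array(c["camera_matrix"])
    p=np.linalg.inv(K)@np.array([uv[0],uv[1],1.0])*d
    return np.array(c["R"]).T@(p-np.array(c["t"]).ravel())
def cloud(cam,dep,mask):
    c=optics.camera_info(cam);K=np.array(c["camera_matrix"])
    v,u=np.nonzero(mask&(dep>0));d=dep[v,u]
    P=(np.linalg.inv(K)@np.stack([u,v,np.ones(len(u))]))*d
    return (np.array(c["R"]).T@(P-np.array(c["t"]).reshape(3,1))).T
E
python3 - <<'E'
from h import *
ims=[]
for cam in ["top","side"]:
    im,d=optics.grab_frame(cam);np.savez(f"{cam}0.npz",im=im,d=d)
    cv2.imwrite(f"pics/{cam}0.png",cv2.resize(im[:,:,::-1],(800,600),interpolation=cv2.INTER_CUBIC))
    for n in ["lap_mid","edge","marker_mid","decoy_mid"]:
        for r in optics.silhouettes(cam,n) if n!="edge" else []:
            P=cloud(cam,d,r["mask"]); 
            if len(P)==0: continue
            zt=np.percentile(P[:,2],97)
            print(cam,n,round(r["conf"],2),np.round(r["at"]),r["mask"].sum(),"med",P.mean(0).round(),"lo",np.percentile(P,3,0).round(),"hi",np.percentile(P,97,0).round())
        for r in optics.place_of(cam,n):
            u,v=np.round(r["at"]).astype(int); dd=d[min(v,419),min(u,559)]
            print("  place",cam,n,round(r["conf"],2),u,v,deproj(cam,r["at"],dd).round())
print(env.state()["time_s"])
E
```

```text
top lap_mid 0.63 [303. 151.] 2067 med [611. -36.  81.] lo [ 586. -166.   64.] hi [639.  76.  97.]
  place top lap_mid 0.67 314 152 [612. -50.  82.]
  place top edge 0.65 254 147 [613.  57.  96.]
top marker_mid 0.92 [249. 235.] 1140 med [454.  61.  46.] lo [422.  35.  31.] hi [486.  89.  75.]
top marker_mid 0.91 [191. 246.] 595 med [436. 169.  31.] lo [413. 147.   3.] hi [459. 194.  53.]
top marker_mid 0.74 [173. 303.] 1389 med [332. 199.  43.] lo [298. 165.   2.] hi [366. 238.  75.]
  place top marker_mid 0.97 191 246 [436. 169.  51.]
  place top marker_mid 0.91 175 302 [336. 188.  73.]
  place top marker_mid 0.62 251 238 [454.  58.  77.]
top decoy_mid 0.85 [340. 252.] 568 med [ 434. -102.   31.] lo [ 414. -126.    4.] hi [452. -80.  53.]
  place top decoy_mid 0.67 339 254 [ 429. -102.   55.]
side lap_mid 0.82 [252. 181.] 2073 med [609. -14.  80.] lo [ 583. -163.   63.] hi [638.  83.  97.]
  place side lap_mid 0.58 263 170 [604. -33.  79.]
side marker_mid 0.83 [373. 361.] 2623 med [330. 215.  43.] lo [293. 176.   4.] hi [364. 244.  74.]
side marker_mid 0.68 [311. 320.] 981 med [430. 183.  30.] lo [410. 164.   3.] hi [452. 200.  52.]
side marker_mid 0.6 [329. 256.] 1814 med [448.  72.  41.] lo [417.  38.   3.] hi [484.  94.  74.]
  place side marker_mid 0.94 377 357 [327. 217.  63.]
  place side marker_mid 0.88 326 251 [444.  87.  72.]
  place side marker_mid 0.75 309 315 [436. 181.  37.]
side decoy_mid 0.72 [366. 194.] 647 med [430. -92.  29.] lo [ 412. -111.    4.] hi [448. -78.  52.]
  place side decoy_mid 0.61 365 192 [429. -95.  32.]
0.8
```

View pics/top0.png

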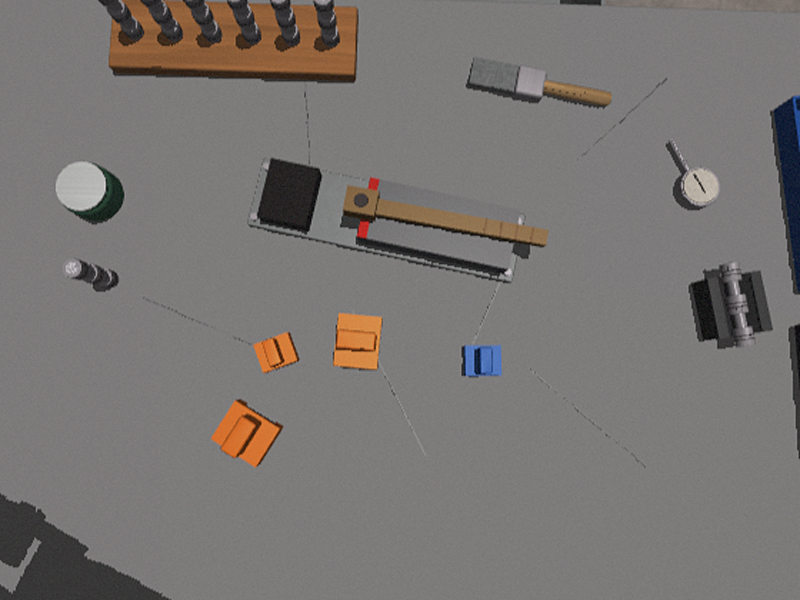

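View pics/side0.png

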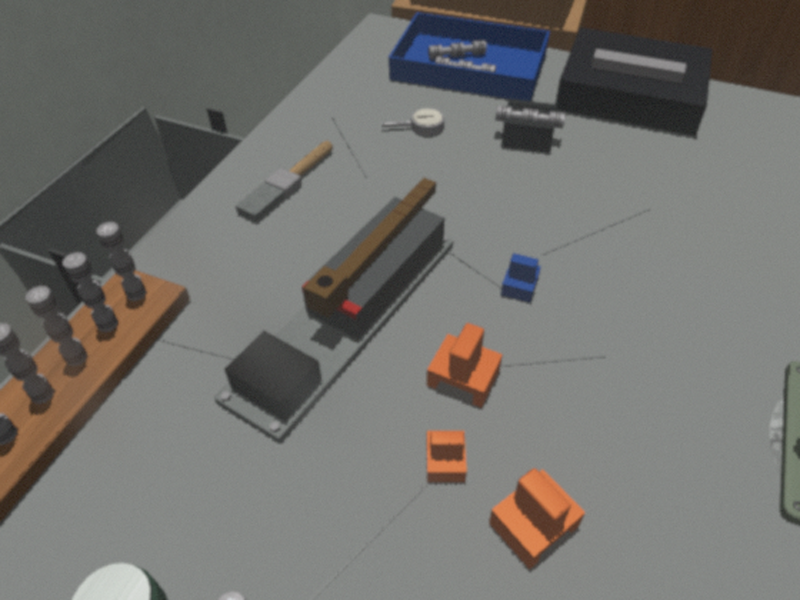

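```bash
python3 - <<'E'
from h import *
for cam in ["top","side"]:
    z=np.load(cam+"0.npz");im,d=z["im"],z["d"]
    hsv=cv2.cvtColor(im,cv2.COLOR_RGB2HSV)
    P=np.zeros(im.shape);m=d>0;P[m]=cloud(cam,d,m)
    box=m&(P[...,0]>520)&(P[...,0]<700)&(P[...,1]>-250)&(P[...,1]<300)
    def rep(n,k,zlo,zhi):
        k=k&box&(P[...,2]>zlo)&(P[...,2]<zhi);Q=P[k]
        if len(Q)<8: print(cam,n,len(Q));return
        r=cv2.minAreaRect(Q[:,:2].astype(np.float32))
        print(cam,n,len(Q),"mean",Q.mean(0).round(1),"rect",np.round(r[0],1),np.round(r[1],1),round(r[2],1),"z",np.percentile(Q[:,2],[5,50,95]).round())
    H,S,V=hsv[...,0],hsv[...,1],hsv[...,2]
    rep("red",((H<6)|(H>174))&(S>140)&(V>80),40,75)
    rep("black",(V<50),40,60)
    rep("head",m,88,100)
    rep("shank",m,73,84)
    rep("resttop",m,54,66)
    for n,b,zz in [("orange small",(395,480,130,210),(45,56)),("blue",(395,470,-140,-60),(45,58))]:
        k=m&(P[...,0]>b[0])&(P[...,0]<b[1])&(P[...,1]>b[2])&(P[...,1]<b[3])&(P[...,2]>zz[0])&(P[...,2]<zz[1])
        Q=P[k];r=cv2.minAreaRect(Q[:,:2].astype(np.float32));print(cam,n,len(Q),Q.mean(0).round(1),np.round(r[0],1),np.round(r[1],1),r[2])
z=np.load("top0.npz")["im"]
cv2.imwrite("pics/crop0.png",cv2.resize(z[180:350,110:370,::-1],(780,510),interpolation=cv2.INTER_CUBIC))
E
```

```text
top red 125 mean [620.   54.5  61.2] rect [625.5  53.6] [12. 79.] 79.7 z [58. 61. 63.]
top black 1582 mean [638.9 144.2  50.2] rect [620.6  27.8] [333.5  79.1] 79.3 z [45. 51. 53.]
top head 416 mean [626.8  61.   95.3] rect [627.4  61.1] [40.4 32.4] 82.1 z [93. 95. 98.]
top shank 1436 mean [607.2 -64.4  79.2] rect [612.7 -48.4] [259.   31.8] 82.9 z [76. 79. 82.]
top resttop 3273 mean [605.3 -40.1  61.4] rect [617.7   6. ] [368.   81.3] 79.4 z [59. 61. 64.]
top orange small 169 [436.2 170.5  51.2] [436.5 170.9] [34.  16.5] 22.44670867919922
top blue 161 [ 433.5 -104.2   51.1] [ 433.8 -104.4] [31.2 16.2] 2.1399381160736084
side red 76 mean [595.5  60.2  61.6] rect [596.3  60.3] [12.2 23.3] 79.3 z [60. 62. 63.]
side black 283 mean [588.4  30.   46.9] rect [594.7  44.7] [331.   50.1] 66.4 z [41. 46. 54.]
side head 452 mean [623.1  64.8  94.8] rect [624.4  63. ] [41.6 34.2] 80.8 z [90. 95. 97.]
side shank 1138 mean [605.3 -48.5  78.7] rect [605. -46.] [262.7  32.3] 80.4 z [74. 79. 81.]
side resttop 2306 mean [595.1 -33.4  61.2] rect [604.9 -44.9] [260.9  82.2] 79.3 z [58. 61. 64.]
side orange small 275 [433.1 174.2  50.7] [433.3 173.1] [33.7 16.3] 22.755125045776367
side blue 152 [ 430.5 -100.6   50.3] [ 430.9 -103.3] [33.6 19.1] 2.7079195976257324
```

View pics/crop0.png

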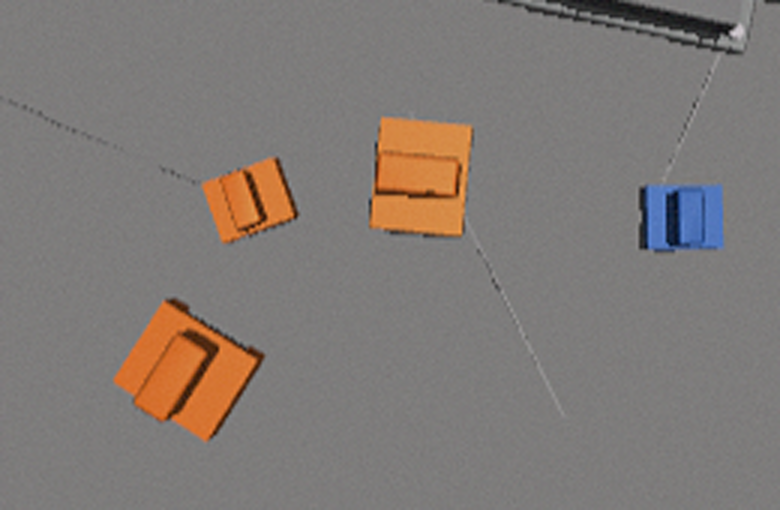

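The three orange saddles are at top pixels (191,246), (249,235) and (173,303). The one at (191,246) is the smallest: 50 mm high with a 34x16 fin, where the others are about 75 mm high. The crop confirms it, and blue is at (340,252). The lap's head faces +y, with its balance point about 70 mm short of the red edge. Its tail overhangs the rest, so I can push it on the end.

```bash
cat >> h.py <<'E'
from scipy.spatial.transform import Rotation as Ro
TH=np.radians(79.8);U=np.array([np.cos(TH),np.sin(TH)]);V=np.array([np.sin(TH),-np.cos(TH)])
def plan(pos,ry,pitch=0):
    """tool z down, tool y at yaw ry deg; pitch = lean about V axis. Prints total turn/shift"""
    s=env.state();R0=Ro.from_euler("xyz",s["ee_rot"],degrees=True)
    y=np.array([np.cos(np.radians(ry)),np.sin(np.radians(ry)),0]);z=np.array([0,0,-1.])
    G=Ro.from_matrix(np.stack([np.cross(y,z),y,z],1))
    G=Ro.from_rotvec(np.radians(pitch)*np.array([V[0],V[1],0]))*G
    rv=(G*R0.inv()).as_rotvec();d=np.array(pos)-s["ee_pos"]
    print("pos",np.round(s["ee_pos"],1),"rot",np.round(s["ee_rot"],1),"turn deg",np.degrees(rv).round(1),"units",(rv/(np.pi/2)).round(4),"shift mm",d.round(1),"units",(d/200).round(4),"w",s["gripper_width"],"t",s["time_s"])
E
python3 - <<'E'
from h import *
t=U*-100+V*606
print("u,v edge",U,V,"push start",t)
for a in (TH*180/np.pi+90,TH*180/np.pi-90): plan([*t,120],a)
print(env.state()["qpos"],env.state()["ee_rot"])
for c in ["top","side"]:
  z=np.load(c+"0.npz");im,d=z["im"],z["d"];P=np.zeros(im.shape);m=d>0;P[m]=cloud(c,d,m)
  Q=P[m&(P[...,2]>75)&(P[...,2]<100)&(P[...,0]>560)&(P[...,0]<660)&(P[...,1]>-200)&(P[...,1]<110)]
  u=Q[:,:2]@U;v=Q[:,:2]@V
  print(c,"lap u range",np.percentile(u,[0.3,99.7]).round(1),"tail v",np.median(v[u<-30]).round(1),"v at 100",np.median(v[(u>80)&(u<120)]).round(1))
E
```

```text
u,v edge [0.17708474 0.98419561] [ 0.98419561 -0.17708474] push start [ 578.7140644  -205.73291343]
pos [235.4 524.6 214. ] rot [180.    0.  155.8] turn deg [ -0.  -0. 104.] units [-1.0000e-04 -0.0000e+00  1.1552e+00] shift mm [ 343.3 -730.4  -94. ] units [ 1.7166 -3.6518 -0.47  ] w 91.20514679806662 t 0.8
pos [235.4 524.6 214. ] rot [180.    0.  155.8] turn deg [ -0.   0. -76.] units [-0.000e+00  1.000e-04 -8.448e-01] shift mm [ 343.3 -730.4  -94. ] units [ 1.7166 -3.6518 -0.47  ] w 91.20514679806662 t 0.8
[ 6.46884215e+01  1.83100146e+01  8.96387452e+01 -4.37446975e-04
  7.20447802e+01 -1.14542175e+00] [1.79993550e+02 5.45210809e-04 1.55833978e+02]
top lap u range [-67.9 190.7] tail v 612.0 v at 100 608.1
side lap u range [-66.9 193.2] tail v 608.3 v at 100 604.6
```

send_rows --targets '[[[0,0,-0.0845,0.0954,-0.2029,0,1],[0,0,-0.0845,0.0954,-0.2029,0,1],[0,0,-0.0845,0.0954,-0.2029,0,1],[0,0,-0.0845,0.0954,-0.2029,0,1],[0,0,-0.0845,0.0954,-0.2029,0,1],[0,0,-0.0845,0.0954,-0.2029,0,1],[0,0,-0.0845,0.0954,-0.2029,0,1],[0,0,-0.0845,0.0954,-0.2029,0,1],[0,0,-0.0845,0.0954,-0.2029,0,1],[0,0,-0.0845,0.0954,-0.2029,0,1],[0,0,0,0.0954,-0.2029,0,1],[0,0,0,0.0954,-0.2029,0,1]]]'

```text
time_s: 2.0
ee_pos: [464.9, 35.8, 214.3]
ee_rot: [179.9, -0.0, 79.8]
force: [0.4, 0.8, 0.9]
gripper_width: 0.9
gripper_force: 0.0
```

send_rows --targets '[[[0,0,0,0.0954,-0.2029,0,1],[0,0,0,0.0954,-0.2029,0,1],[0,0,0,0.0954,-0.2029,0,1],[0,0,0,0.0954,-0.2029,0,1],[0,0,0,0.0954,-0.2029,0,1],[0,0,0,0.0954,-0.2029,0,1],[0,0,0,0,0,-0.2,1],[0,0,0,0,0,-0.2,1],[0,0,0,0,0,0,1]]]'

```text
time_s: 2.9
ee_pos: [575.0, -204.9, 128.4]
ee_rot: [-179.3, -0.1, 79.7]
force: [0.1, -0.4, 0.0]
gripper_width: 0.4
gripper_force: 0.0
```

```bash
python3 - <<'E'
from h import *
t=U*-100+V*609
plan([*t,66],np.degrees(TH)-90); print(env.state()["force"])
E
```

```text
pos [ 575.  -204.9  128.4] rot [-1.793e+02 -1.000e-01  7.970e+01] turn deg [-0.3 -0.7  0.1] units [-0.0028 -0.0073  0.0006] shift mm [  6.6  -1.4 -62.4] units [ 0.0332 -0.007  -0.3119] w 0.4433100244730916 t 2.9
[ 0.07663541 -0.43063483  0.00550041]
```

send_rows --targets '[[[0,0,0,0.015,0,-0.16,1],[0,0,0,0,0,-0.16,1],[0,0,0,0,0,0,1],[0,0,0,0,0,0,1]]]'

```text
time_s: 3.3
ee_pos: [582.8, -205.9, 71.7]
ee_rot: [179.9, 0.0, 79.8]
force: [-0.0, -0.1, 0.8]
gripper_width: 0.9
gripper_force: 0.0
```

```bash
python3 - <<'E'
from h import *
t=U*-100+V*609
plan([*t,66],np.degrees(TH)-90); s=env.state();print(s["force"],s["ee_pos"][:2]@U,s["ee_pos"][:2]@V)
E
```

```text
pos [ 582.8 -205.9   71.7] rot [179.9   0.   79.8] turn deg [ 0.   0.1 -0. ] units [ 0.0004  0.0011 -0.    ] shift mm [-1.1 -0.3 -5.7] units [-0.0057 -0.0016 -0.0286] w 0.8617120382831793 t 3.3
[-0.01036388 -0.07758236  0.80171477] -99.4866757244671 610.0625783845267
```

send_rows --targets '[[[0,0,0,0,0,-0.022,1],[0,0,0,0.0089,0.0492,0,1],[0,0,0,0.0089,0.0492,0,1],[0,0,0,0.0089,0.0492,0,1],[0,0,0,0.0089,0.0492,0,1],[0,0,0,0.0089,0.0492,0,1],[0,0,0,0.0089,0.0492,0,1],[0,0,0,0.0089,0.0492,0,1],[0,0,0,0,0,0,1],[0,0,0,0,0,0,1]]]'

```text
time_s: 4.3
ee_pos: [594.5, -136.1, 66.1]
ee_rot: [180.0, -0.0, 79.8]
force: [-0.1, -1.1, -0.1]
gripper_width: 0.2
gripper_force: 0.0
```

```bash
cat >> h.py <<'E'
def lap(tag):
    for c in ["top","side"]:
        im,d=optics.grab_frame(c);P=np.zeros(im.shape);m=d>0;P[m]=cloud(c,d,m)
        cv2.imwrite(f"pics/{c}_{tag}.png",cv2.resize(im[60:270,150:430,::-1],(800,600),interpolation=cv2.INTER_CUBIC))
        for r in optics.silhouettes(c,"lap_mid")[:1]:
            Q=cloud(c,d,r["mask"]);u=Q[:,:2]@U;v=Q[:,:2]@V
            Z=lambda a,b:np.percentile(Q[(u>a)&(u<b),2],60).round(1) if ((u>a)&(u<b)).sum()>5 else None
            print(c,"u",np.percentile(u,[.5,99.5]).round(1),"v",np.median(v).round(1),"z by u",[(a,Z(a,a+20)) for a in range(-60,280,20)])
        hsv=cv2.cvtColor(im,cv2.COLOR_RGB2HSV);k=m&((hsv[...,0]<4)|(hsv[...,0]>174))&(hsv[...,1]>140)&(hsv[...,2]>80)&(P[...,2]>52)&(P[...,2]<66)&(P[...,0]>560)
        Q=P[k];u=Q[:,:2]@U;v=Q[:,:2]@V
        if len(u): print("  red u",np.percentile(u,[3,50,97]).round(1),"v",np.percentile(v,[3,97]).round(1),len(u))
    s=env.state();print("tcp u,v,z",(s["ee_pos"][:2]@U).round(1),(s["ee_pos"][:2]@V).round(1),s["ee_pos"][2].round(1),"F",np.round(s["force"],1),s["time_s"])
E
python3 -c "
from h import *
lap('a')"
```

```text
top u [  4.1 248.8] v 609.5 z by u [(-60, None), (-40, None), (-20, None), (0, np.float64(79.6)), (20, np.float64(79.6)), (40, np.float64(79.6)), (60, np.float64(79.5)), (80, np.float64(79.4)), (100, np.float64(79.6)), (120, np.float64(79.7)), (140, np.float64(79.5)), (160, np.float64(79.7)), (180, np.float64(79.7)), (200, np.float64(94.3)), (220, np.float64(95.6)), (240, np.float64(95.6)), (260, None)]
  red u [157.8 163.3 169.1] v [567.9 644.2] 188
side u [ -7.  250.8] v 603.0 z by u [(-60, None), (-40, None), (-20, np.float64(78.7)), (0, np.float64(79.1)), (20, np.float64(79.1)), (40, np.float64(79.0)), (60, np.float64(79.1)), (80, np.float64(79.0)), (100, np.float64(79.0)), (120, np.float64(79.1)), (140, np.float64(79.1)), (160, np.float64(78.8)), (180, np.float64(79.1)), (200, np.float64(94.7)), (220, np.float64(95.2)), (240, np.float64(90.2)), (260, None)]
  red u [158.7 164.8 170.8] v [565.6 641. ] 152
tcp u,v,z -29.4 609.1 65.6 F [ 0.4 -0.3 -0.8] 4.5
```

send_rows --targets '[[[0,0,0,0.0044,0.0246,0,1],[0,0,0,0.0044,0.0246,0,1],[0,0,0,0.0035,0.0197,0,1],[0,0,0,0,0,0,1],[0,0,0,0,0,0,1],[0,0,0,0,0,0,1]]]'

```text
time_s: 5.1
ee_pos: [596.8, -122.8, 65.6]
ee_rot: [180.0, -0.0, 79.8]
force: [0.1, -1.3, 0.8]
gripper_width: 0.6
gripper_force: 0.9
```

```bash
python3 -c "
from h import *
lap('b')"
```

```text
top u [-15.4   1.3] v 446.1 z by u [(-60, None), (-40, None), (-20, np.float64(23.6)), (0, np.float64(22.4)), (20, None), (40, None), (60, None), (80, None), (100, None), (120, None), (140, None), (160, None), (180, None), (200, None), (220, None), (240, None), (260, None)]
  red u [157.7 163.4 169.2] v [567.6 644.3] 185
side u [  9.6 263.8] v 603.5 z by u [(-60, None), (-40, None), (-20, None), (0, np.float64(79.7)), (20, np.float64(79.2)), (40, np.float64(79.3)), (60, np.float64(79.2)), (80, np.float64(78.9)), (100, np.float64(79.2)), (120, np.float64(79.2)), (140, np.float64(79.3)), (160, np.float64(79.0)), (180, np.float64(78.9)), (200, np.float64(79.4)), (220, np.float64(95.0)), (240, np.float64(95.2)), (260, np.float64(86.1))]
  red u [158.4 164.4 170.8] v [565.6 640.5] 155
tcp u,v,z -15.2 609.1 65.5 F [-0.6 -0.5  0.7] 5.3
```

send_rows --targets '[[[0,0,0,0.0027,0.0148,0,1],[0,0,0,0,0,0,1],[0,0,0,0.0018,0.0098,0,1],[0,0,0,0,0,0,1],[0,0,0,0,0,0,1],[0,0,0,0,0,0,1]]]'

```text
time_s: 5.9
ee_pos: [597.7, -118.5, 65.6]
ee_rot: [180.0, 0.0, 79.8]
force: [-0.9, -4.7, 0.6]
gripper_width: 0.6
gripper_force: 2.5
```

```bash
python3 -c "
from h import *
lap('c')"
```

```text
top u [ 23.3 265.7] v 610.2 z by u [(-60, None), (-40, None), (-20, None), (0, None), (20, np.float64(79.8)), (40, np.float64(79.6)), (60, np.float64(79.7)), (80, np.float64(79.4)), (100, np.float64(79.8)), (120, np.float64(79.5)), (140, np.float64(79.8)), (160, np.float64(79.2)), (180, np.float64(79.4)), (200, np.float64(79.4)), (220, np.float64(94.4)), (240, np.float64(95.7)), (260, np.float64(95.3))]
  red u [157.8 163.5 169.1] v [567.4 643.7] 186
side u [ 10.7 268. ] v 603.4 z by u [(-60, None), (-40, None), (-20, None), (0, np.float64(79.4)), (20, np.float64(79.2)), (40, np.float64(79.2)), (60, np.float64(79.4)), (80, np.float64(79.3)), (100, np.float64(79.1)), (120, np.float64(79.2)), (140, np.float64(79.0)), (160, np.float64(79.2)), (180, np.float64(79.2)), (200, np.float64(79.1)), (220, np.float64(94.9)), (240, np.float64(95.2)), (260, np.float64(88.8))]
  red u [158.9 164.7 170.5] v [565.6 640.2] 153
tcp u,v,z -10.8 609.2 65.6 F [-0.6 -4.9  1.1] 6.1
```

The finger still presses at 5 N, so its friction may be holding the tail down. I'll back off and look.

send_rows --targets '[[[0,0,0,-0.0053,-0.0295,0,1],[0,0,0,0,0,0,1],[0,0,0,0,0,0,1],[0,0,0,0,0,0,1]]]'

```text
time_s: 6.5
ee_pos: [596.6, -123.7, 65.4]
ee_rot: [-180.0, -0.0, 79.8]
force: [-0.1, -0.3, -1.1]
gripper_width: 0.5
gripper_force: 0.0
```

```bash
python3 -c "
from h import *
lap('d')"
```

```text
top u [ 19.9 268.5] v 609.7 z by u [(-60, None), (-40, None), (-20, None), (0, np.float64(96.5)), (20, np.float64(95.1)), (40, np.float64(92.7)), (60, np.float64(90.4)), (80, np.float64(88.4)), (100, np.float64(85.8)), (120, np.float64(83.6)), (140, np.float64(81.8)), (160, np.float64(79.4)), (180, np.float64(76.8)), (200, np.float64(75.0)), (220, np.float64(86.4)), (240, np.float64(87.0)), (260, np.float64(84.8))]
  red u [157.7 163.3 169.2] v [567.7 644.4] 185
  red u [158.7 164.4 170.5] v [565.7 639.8] 152
tcp u,v,z -16.3 609.1 65.5 F [0.5 0.1 1. ] 6.7
```

Tipped: the shank slopes 0.11 rad, the head end is at u≈268, and lap_mid is about 31 mm behind the edge. Next is the orange saddle.

send_rows --targets '[[[0,0,0,-0.005,-0.03,0.2,1],[0,0,0,0,0,0.22,1],[0,0,0,0,0,0.22,0.2],[0,0,-0.0796,-0.1,0.19,0,-1],[0,0,-0.0796,-0.1,0.19,0,-1],[0,0,-0.0796,-0.1,0.19,0,-1],[0,0,-0.0796,-0.1,0.19,0,-1],[0,0,-0.0796,-0.1,0.19,0,-1],[0,0,-0.0796,-0.1,0.19,0,-1],[0,0,-0.0796,-0.1,0.19,0,-1],[0,0,-0.0796,-0.1,0.18,0,-1],[0,0,0,0,0,-0.2,-1]]]'

```text
time_s: 7.9
ee_pos: [437.3, 176.8, 157.6]
ee_rot: [-179.9, -0.7, 22.6]
force: [1.4, 0.0, -0.7]
gripper_width: 77.4
gripper_force: 0.0
```

send_rows --targets '[[[0,0,0,0,0,-0.1,-1],[0,0,0,0,0,0,-1],[0,0,0,0,0,0,-1]]]'

```text
time_s: 8.2
ee_pos: [435.9, 172.0, 134.0]
ee_rot: [180.0, -0.0, 22.5]
force: [-0.1, -0.2, 1.7]
gripper_width: 91.3
gripper_force: 0.0
```

```bash
python3 - <<'E'
from h import *
plan([434.8,172.2,26],-67.4)
s=env.state();im,d=optics.grab_frame("wrist")
c=optics.camera_info("wrist");K=np.array(c["camera_matrix"]);M=np.array(c["mount"])
hsv=cv2.cvtColor(im,cv2.COLOR_RGB2HSV)
R=Ro.from_euler("xyz",s["ee_rot"],degrees=True).as_matrix()
v,u=np.nonzero(d>0);x=(u-K[0,2])/K[0,0];y=(v-K[1,2])/K[1,1];r=np.hypot(x,y)+1e-9
ok=r<1.3;v,u,x,y,r=v[ok],u[ok],x[ok],y[ok],r[ok]
dd=d[v,u];P=np.stack([np.tan(r)*x/r*dd,np.tan(r)*y/r*dd,dd,np.ones_like(dd)])
W=(R@(M@P)[:3]).T+s["ee_pos"]
k=(hsv[v,u,0]>4)&(hsv[v,u,0]<22)&(hsv[v,u,1]>130)&(np.hypot(W[:,0]-435,W[:,1]-172)<40)
print("orange z hist",np.histogram(W[k,2],range(0,80,8)))
q=W[k&(W[:,2]>40)];print(len(q),cv2.minAreaRect(q[:,:2].astype(np.float32)),q.mean(0))
q=W[k&(W[:,2]>14)];print(len(q),cv2.minAreaRect(q[:,:2].astype(np.float32)))
cv2.imwrite("pics/w0.png",im[:,:,::-1])
E
```

```text
pos [435.9 172.  134. ] rot [180.   -0.   22.5] turn deg [-0.   0.   0.1] units [-0.0001  0.0002  0.0015] shift mm [  -1.1    0.2 -108. ] units [-0.0057  0.0011 -0.5401] w 91.31480576159409 t 8.2
orange z hist (array([  35,   52, 1588,   32,   33,   56,  719,    0,    0]), array([ 0,  8, 16, 24, 32, 40, 48, 56, 64, 72]))
2451 ((442.3551330566406, 174.74658203125), (48.53396224975586, 54.64691925048828), 11.716238021850586) [455.10239369 170.94197432 180.18216499]
4138 ((439.8146057128906, 173.7312774658203), (54.78313064575195, 54.81968307495117), 13.016886711120605)
```

View pics/w0.png

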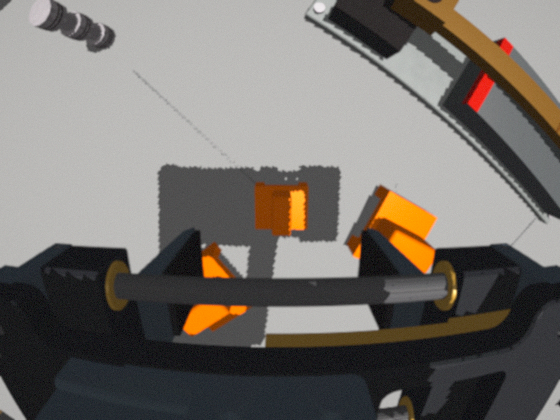

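The small saddle sits between the fingers at (280,210), with its fin across the closing line. Descend and grip.

send_rows --targets '[[[0,0,0,-0.004,0,-0.18,-1],[0,0,0,0,0,-0.18,-1],[0,0,0,0,0,-0.12,-1],[0,0,0,0,0,-0.055,-1],[0,0,0,0,0,0,-1],[0,0,0,0,0,0,0.4],[0,0,0,0,0,0,1],[0,0,0,0,0,0,1],[0,0,0,0,0,0,1],[0,0,0,0,0,0,1],[0,0,0,0,0,0,1],[0,0,0,0,0,0,1]]]' --grip_force 15

```text
time_s: 9.45
ee_pos: [434.8, 171.9, 26.6]
ee_rot: [180.0, 0.0, 22.5]
force: [0.2, 0.3, -0.1]
gripper_width: 38.3
gripper_force: 0.0
```

send_rows --targets '[[[0,0,0,0,0,0,1],[0,0,0,0,0,0,1],[0,0,0,0,0,0,1],[0,0,0,0,0,0,1],[0,0,0,0,0,0,1],[0,0,0,0,0,0,1]]]'

```text
time_s: 10.05
ee_pos: [434.8, 171.9, 26.5]
ee_rot: [180.0, 0.0, 22.5]
force: [0.3, 0.0, -0.3]
gripper_width: 16.1
gripper_force: 15.0
```

send_rows --targets '[[[0,0,0,0,0,0.15,1],[0,0,0,0,0,0.22,1],[0,0,0,0,0,0.22,1],[0,0,0,0,0,0.13,1],[0,0,0,0,0,0,1]]]'

```text
time_s: 10.55
ee_pos: [437.3, 172.8, 174.5]
ee_rot: [180.0, -0.5, 22.5]
force: [0.7, 0.4, -1.1]
gripper_width: 15.9
gripper_force: 15.0
```

```bash
python3 - <<'E'
from h import *
for c in ["top","side"]:
    im,d=optics.grab_frame(c);P=np.zeros(im.shape);m=d>0;P[m]=cloud(c,d,m)
    u=P[...,:2]@U;v=P[...,:2]@V
    zl=79.4-0.109*(u-170)
    k=m&(abs(P[...,2]-zl)<4)&(u>20)&(u<218)&(abs(v-607)<22)&(P[...,2]>72)
    Q=np.stack([u[k],v[k],P[...,2][k]],1)
    b=[np.mean([np.percentile(Q[(Q[:,0]>a)&(Q[:,0]<a+20),1],p) for p in (5,95)]).round(1) if ((Q[:,0]>a)&(Q[:,0]<a+20)).sum()>10 else None for a in range(20,210,20)]
    print(c,len(Q),"v centre by u",b,"slope",np.polyfit(Q[:,0],Q[:,2],1).round(3))
    h=m&(P[...,2]>80)&(u>205)&(u<290)&(abs(v-607)<25);print("head u",np.percentile(u[h],[1,99]).round(1) if h.any() else None,"v",np.percentile(v[h],[3,97]).round(1) if h.any() else None)
t=U*170+V*606.5
plan([*t,150],np.degrees(TH)-90+0.5,-6.2)
E
```

```text
top 1236 v centre by u [np.float64(612.2), np.float64(612.2), np.float64(612.1), np.float64(612.1), np.float64(611.8), np.float64(611.8), np.float64(611.8), np.float64(611.9), np.float64(611.7), np.float64(611.9)] slope [-0.111 98.072]
head u [229.3 269.4] v [596.1 626.7]
side 1158 v centre by u [np.float64(609.3), np.float64(609.0), np.float64(609.1), np.float64(608.8), np.float64(609.1), np.float64(608.5), np.float64(608.8), np.float64(608.7), np.float64(608.6), np.float64(608.6)] slope [-0.11  97.906]
head u [231.1 270.7] v [592.8 624. ]
pos [434.5 171.7 170.5] rot [180.   -0.   22.5] turn deg [-5.   4.1 57.8] units [-0.0559  0.0455  0.6419] shift mm [ 192.5 -111.8  -20.5] units [ 0.9624 -0.5591 -0.1025] w 16.30628382937583 t 10.65
```

send_rows --targets '[[[0,0,0.0796,0.1224,-0.0703,0,1],[0,0,0.0796,0.1224,-0.0703,0,1],[0,0,0.0796,0.1224,-0.0703,0,1],[0,0,0.0796,0.1224,-0.0703,0,1],[0,0,0.0796,0.1224,-0.0703,0,1],[0,0,0.0796,0.1224,-0.0703,0,1],[0,0,0.0796,0.1224,-0.0703,0,1],[0,0,0.0796,0.1224,-0.0703,0,1],[-0.0678,0.0122,0,0,0,-0.1,1],[0,0,0,0,0,-0.15,1],[0,0,0,0,0,0,1],[0,0,0,0,0,0,1]]]'

```text
time_s: 11.85
ee_pos: [629.6, 59.2, 118.8]
ee_rot: [-179.8, 6.3, 79.8]
force: [-0.2, -1.2, -0.5]
gripper_width: 16.1
gripper_force: 15.0
```

```bash
python3 - <<'E'
from h import *
t=U*170+V*610
plan([*t,91.5],np.degrees(TH)-90,-6.2)
for c in ["top","side"]:
    im,d=optics.grab_frame(c);P=np.zeros(im.shape);m=d>0;P[m]=cloud(c,d,m)
    cv2.imwrite(f"pics/{c}_e.png",cv2.resize(im[60:270,150:430,::-1],(800,600),interpolation=cv2.INTER_CUBIC))
    hsv=cv2.cvtColor(im,cv2.COLOR_RGB2HSV);k=m&(hsv[...,0]>5)&(hsv[...,0]<14)&(hsv[...,1]>190)&(P[...,0]>560)&(P[...,2]>80)
    u=P[...,:2]@U;v=P[...,:2]@V
    if k.sum(): print(c,k.sum(),"orange u",np.percentile(u[k],[2,98]).round(1),"v",np.percentile(v[k],[2,98]).round(1),"z",np.percentile(P[k][:,2],[2,98]).round(1))
E
```

```text
pos [629.6  59.2 118.8] rot [-179.8    6.3   79.8] turn deg [ 0.  -0.2  0. ] units [ 0.0003 -0.0026  0.0002] shift mm [  0.9   0.1 -27.3] units [ 0.0045  0.0006 -0.1366] w 16.08184738814228 t 11.85
```

View pics/side_e.png

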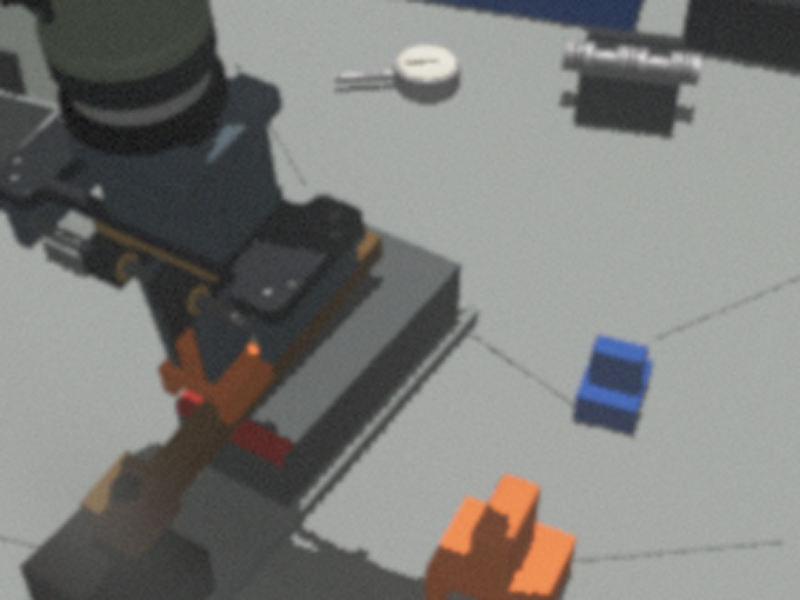

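The saddle hangs above the shank just past the red edge, at about (215,375) in the crop. I'll measure its lateral offset against the shank before lowering.

```bash
python3 - <<'E'
from h import *
for c in ["top","side"]:
    im,d=optics.grab_frame(c);P=np.zeros(im.shape);m=d>0;P[m]=cloud(c,d,m)
    hsv=cv2.cvtColor(im,cv2.COLOR_RGB2HSV);u=P[...,:2]@U;v=P[...,:2]@V
    box=m&(abs(u-170)<30)&(abs(v-610)<35)
    k=box&(hsv[...,0]>3)&(hsv[...,0]<14)&(hsv[...,1]>150)&(P[...,2]>89)&(P[...,2]<125)
    if k.sum(): print(c,k.sum(),"orange u",np.percentile(u[k],[2,98]).round(1),"v",np.percentile(v[k],[2,98]).round(1),"z",np.percentile(P[k][:,2],[2,98]).round(1))
    for r in optics.place_of(c,"marker_mid"):print(c,r["conf"],np.round(r["at"]))
    k=box&(abs(P[...,2]-(79.4-.11*(u-170)))<4);
    if k.sum(): print("  shank v",np.percentile(v[k],[5,95]).round(1),np.percentile(u[k],[5,95]).round(1))
E
```

```text
side 110 orange u [151.2 190.4] v [583.9 613. ] z [100.8 121.6]
side 0.78 [225. 187.]
side 0.78 [380. 358.]
side 0.64 [366. 192.]
side 0.6 [327. 254.]
  shank v [599.3 618.5] [172.8 198.2]
```

send_rows --targets '[[[0,0,0,0.005,-0.001,-0.06,1],[0,0,0,0,0,-0.05,1],[0,0,0,0,0,-0.02,1],[0,0,0,0,0,0,1],[0,0,0,0,0,0,1]]]'

```text
time_s: 12.65
ee_pos: [631.7, 59.2, 94.3]
ee_rot: [-180.0, 6.2, 79.8]
force: [-0.1, 0.1, -0.3]
gripper_width: 16.2
gripper_force: 15.0
```

send_rows --targets '[[[0,0,0,-0.003,0,-0.008,1],[0,0,0,0,0,0,1],[0,0,0,0,0,0,1]]]'

```text
time_s: 12.95
ee_pos: [631.1, 59.2, 93.2]
ee_rot: [180.0, 6.2, 79.8]
force: [0.5, 0.5, -0.8]
gripper_width: 15.9
gripper_force: 15.0
```

```bash
python3 - <<'E'
from h import *
s=env.state();print(s["ee_pos"],s["force"],s["torque"])
c="side";im,d=optics.grab_frame(c)
cv2.imwrite("pics/side_f.png",cv2.resize(im[130:250,150:310,::-1],(800,600),interpolation=cv2.INTER_CUBIC))
E
```

```text
[631.12624698  59.18617014  93.18807877] [ 0.50478929  0.46418745 -0.81047481] [ 0.03187505  0.0081408  -0.02593942]
```

View pics/side_f.png

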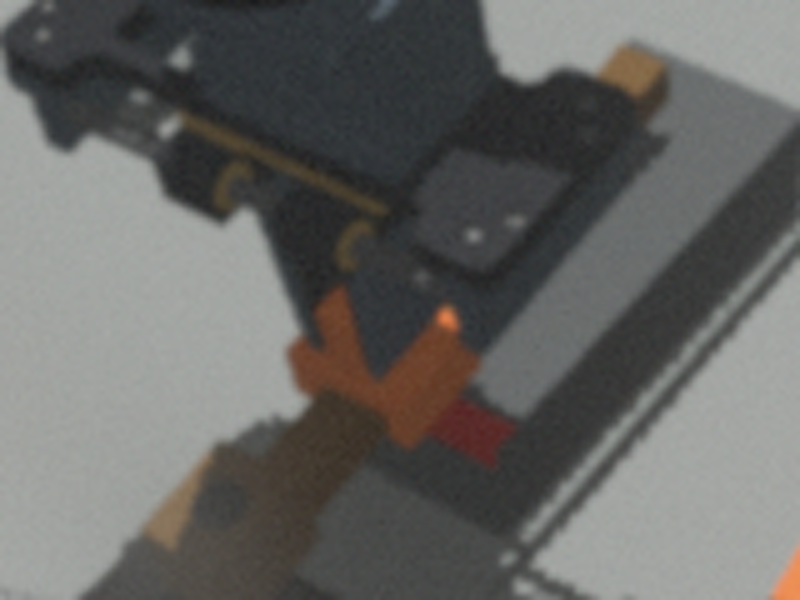

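The legs straddle the shank at (385,400). I'll lower the last millimetre or so and release.

send_rows --targets '[[[0,0,0,0,0,-0.007,1],[0,0,0,0,0,0,1],[0,0,0,0,0,0,0.5],[0,0,0,0,0,0,0.2],[0,0,0,0,0,0,0],[0,0,0,0,0,0,0],[0,0,0,0,0,0,0],[0,0,0,0,0,0,0]]]'

```text
time_s: 13.8
ee_pos: [631.1, 59.2, 91.6]
ee_rot: [180.0, 6.2, 79.8]
force: [0.8, -0.5, 0.7]
gripper_width: 45.5
gripper_force: 0.0
```

Retreat upwards along the tool, then back clear of the cameras.

send_rows --targets '[[[0,0,0,0.001,0.006,0.08,0],[0,0,0,0.002,0.012,0.15,0],[0,0,0,0,0,0.2,0],[0,0,0,0,0,0.15,0],[0,0,0,-0.2,0,0,0],[0,0,0,-0.2,0.05,0,0],[0,0,0,-0.2,0.1,0,0],[0,0,0,-0.2,0.1,0,0],[0,0,0,-0.1,0.2,0,0],[0,0,0,0,0.2,0,0],[0,0,0,0,0,0,0]]]'

```text
time_s: 14.9
ee_pos: [451.4, 196.5, 208.0]
ee_rot: [179.9, 6.0, 80.0]
force: [0.0, -0.4, 0.7]
gripper_width: 45.7
gripper_force: 0.0
```

```bash
python3 - <<'E'
from h import *
ims=[]
for c in ["top","side"]:
    im,d=optics.grab_frame(c);P=np.zeros(im.shape);m=d>0;P[m]=cloud(c,d,m)
    hsv=cv2.cvtColor(im,cv2.COLOR_RGB2HSV);u=P[...,:2]@U;v=P[...,:2]@V
    box=m&(abs(u-170)<40)&(abs(v-610)<40)
    k=box&(hsv[...,0]>3)&(hsv[...,0]<14)&(hsv[...,1]>200)&(P[...,2]>82)&(P[...,2]<125)
    for n,q in [("plate",k&(P[...,2]<94)),("fin",k&(P[...,2]>108))]:
        if q.sum(): print(c,n,q.sum(),"u",np.percentile(u[q],[2,98]).round(1),"v",np.percentile(v[q],[2,98]).round(1),"z",np.percentile(P[q][:,2],[2,98]).round(1))
    q=m&(abs(P[...,2]-(79.4-.11*(u-170)))<3)&(u>30)&(u<140)&(abs(v-610)<20);print(" shank v",np.percentile(v[q],[3,97]).round(1),"slope",np.polyfit(u[q],P[...,2][q],1).round(3))
    h=m&(P[...,2]>80)&(u>215)&(u<290)&(abs(v-607)<25);print(" head u",np.percentile(u[h],[1,99]).round(1))
    for r in optics.silhouettes(c,"decoy_mid")[:2]: print(" decoy",r["conf"],cloud(c,d,r["mask"]).mean(0).round())
    ims.append(cv2.resize(im[90:230,160:350,::-1],(400,300),interpolation=cv2.INTER_CUBIC))
cv2.imwrite("pics/end.png",np.hstack(ims));print(env.state()["time_s"])
E
```

```text
top plate 288 u [149.8 188.5] v [587.1 633.5] z [83. 92.]
top fin 155 u [156.  188.3] v [603.2 618.9] z [108.6 118.2]
 shank v [602.5 621.9] slope [-0.11  98.074]
 head u [229.3 269.5]
 decoy 0.96 [ 434. -102.   31.]
 shank v [599.3 615.5] slope [-0.108 97.752]
 head u [230.8 270.5]
 decoy 0.56 [436. -91.  60.]
15.1
```

View pics/end.png

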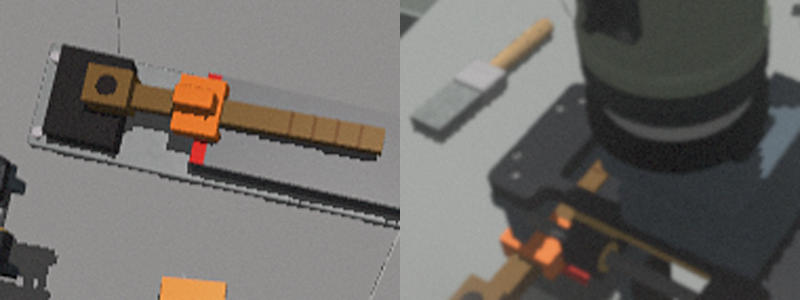

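The lap is still tipped (slope 0.11). The saddle is centred within 1 mm of the edge and 2 mm of the shank line, with its plate seated. The blue saddle hasn't moved and the arm is clear.

```bash
python3 -c "
from workcell import env
print(env.job_done())"
```

```text
the job is handed in; nothing more can be done
None
```

I handed the job in at about 15 s: the bronze lap is tipped with its head on the black stop, the small orange saddle sits astride its shank at the red edge (within about 1 mm by camera), and the blue saddle was left where it was. The hand-in call didn't report a verdict.

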